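# Lay the yellow paint tin on the tip-down tin roller

### The job

The yellow paint tin has to go on the tin roller so its settled pigment gets mixed. Slide it, standing upright, across the table until it nestles against both upright rollers, then ease it over gently so that the tin and the roller frame tip down together, all the way, and the tin lies on its side on the two rollers. Then press the green start button fully, and leave the other things on the table where they are.

Things in the scene. Friction and masses are not known exactly. Their poses are not given: they have to be found in the camera images.
- tin_yellow: closed paint tin with a yellow band and a yellow ring on its lid: cylinder 96 mm in diameter, 108 mm high, about 0.65 kg, too wide to grasp. Origin: centre of its underside; z along its axis towards the lid. It starts standing on the table next to the red tin, on the roller's open side.
- tin_roller: fixed blue base of the tin roller. Origin: on the table, where the upright tin's centre stands when it touches both rollers. +x: the way tin and frame tip over; the tin comes in from -x. Hinge blocks 34 x 26 x 26 mm high at x 48, y +-79 mm. Behind them floor rails 8 mm high and, at x 205, a tie bar 12 mm high. Drive box 90 x 60 x 50 mm high at x 100, y -122 mm.
- frame (a joint): hinge of the roller frame, rad: 0 = upright (start), 1.57 = fully down. Axis along tin_roller's y, at x 48 mm, 4 mm above the table. Stiff and damped: 5 to 15 N at the tin's top tips it with the tin; left alone it stays or sinks slowly. Two black rollers 16 mm thick, axes 79 mm apart, 12 to 130 mm from the hinge, joined by an orange bar 146 mm from it.
- frame_seat (a point): point on the roller frame where the centre of the tin's underside belongs (4 mm above the table while the frame is upright); it turns with the frame. Its z runs along the rollers away from the hinge (up while upright), its y along the hinge.
- frame_bar (a point): middle of the orange cross bar of the frame (bar 12 mm thick, 104 mm long, along frame y); 150 mm above the table while upright, about 12 mm above it when the frame is down.
- start_top (a point): centre of the top of the green start button on the drive box, 28 mm across; it is pressed straight down 6 mm, taking about 5 N.
- start (a joint): travel of the start button, m: 0 = released, 0.006 = fully pressed; springs back.
- tin_red: paint tin of the same size with a red band, bystander. Origin: centre of its underside.
- tin_blue: paint tin of the same size with a blue band, bystander. Origin: centre of its underside.
- brush_mug: white mug with brushes, 76 mm wide, about 200 mm high with the brushes, bystander. Origin: centre of its underside.
- tape: roll of blue masking tape lying flat, 100 mm across, 25 mm high, bystander. Origin: centre of its underside.
- thinner: amber bottle with white cap, 60 mm in diameter, 160 mm high, bystander. Origin: centre of its underside.
- scraper: spatula lying flat, 200 mm long, bystander. Origin: underside, near the middle of its length; x along it.

How it is judged:
On the way, in this order (a step that is already met when the one before it is completed fails the run):
1. the yellow tin stands upright against both upright rollers (x of tin_yellow in the frame of frame_seat between -0.012 and 0.012 m and y of tin_yellow in the frame of frame_seat between -0.012 and 0.012 m and angle between tin_yellow's own z axis and vertical below 0.2 rad and value of joint frame below 0.25 rad), for 0.05 s.
2. the tin lies on its side on the two rollers, the frame fully down (value of joint frame above 1.48 rad and angle between the z axis of tin_yellow and the z axis of frame_seat, either way round below 0.12 rad and x of tin_yellow in the frame of frame_seat between -0.012 and 0.012 m and y of tin_yellow in the frame of frame_seat between -0.012 and 0.012 m and z of tin_yellow in the frame of frame_seat between -0.025 and 0.025 m and angle between tin_yellow's own z axis and vertical between 1.42 and 1.72 rad), for 0.2 s.
3. the start button is pressed fully (value of joint start above 0.0045 m), for 0.05 s.
At the end, for the whole second after the job is handed in: Frame fully down (over 1.48 rad); the yellow tin lies at rest on its side on both rollers, level within 0.15 rad, in line with them within 0.12 rad, within 12 mm of their middle, its foot within 25 mm of the hinge; the start button was pressed over 4.5 of 6 mm and is released (all of step 2 and linear speed of tin_yellow below 0.02 m/s and velocity of joint frame below 0.05 rad/s and value of joint start below 0.002 m); the robot touches nothing.
It fails at once if the yellow tin falls or is tipped over away from the roller frame (angle between tin_yellow's own z axis and vertical above 0.7 rad and value of joint frame below 0.3 rad).
It fails at once if the yellow tin is lifted off the table before it is tipped (height (world z) of tin_yellow above 0.03 m and angle between tin_yellow's own z axis and vertical below 0.3 rad).
It fails at once if the frame is slammed down (faster than 2.5 rad/s) (velocity of joint frame above 2.5 rad/s).
It fails at once if one of the other things (red or blue tin, mug, tape, bottle, spatula) is moved more than 30 mm (distance of any of tin_red, tin_blue, brush_mug, tape, thinner, scraper from where it was at the start of the episode above 0.03 m).
It also fails if it takes over 61 s, if anything falls off the work surface, if the arm or the gripper's body presses on something with over 40 N, if the wrist force passes 120 N, or if a joint passes its speed limit or range.

### The arm

A 6-joint arm with a two-finger parallel gripper is mounted at the origin on the work surface. World frame = base frame: x ahead of the robot, y to its left, z up, the work surface at z = 0. Lengths are in m, angles in rad, forces in N, time in s.
With the tool pointing down it reaches from about 0.35 to 0.85 m from the base axis. Payload 8.1 kg.
Tool frame: the origin (TCP) lies at the very end of the fingers, on their centre line; the grasp point (between the pads) lies 19 mm behind it; z points along the fingers, y is the line along which they close (so a half turn about z gives the same grasp; the last joint's range is limited). The gripper opens to 93 mm and grips with 3 to 60 N. Pads are 15 mm wide; open, the fingers measure 128 mm over their backs; the gripper's body (75 mm by 188 mm) begins 65 mm behind the grasp point.
Start: joints at [-1.338, 0.13, 1.488, -0, 1.523, -0.085], TCP at [0.188, -0.57, 0.187] pointing down, gripper open.
Joint ranges: [-2.96, 2.96], [-0.89, 2.26], [0.02, 2.5], [-1.34, 4.48], [0, 2.73], [-2.66, 2.66]. Speed limits (rad/s): [2.39, 2.39, 2.79, 3.14, 3.14, 3.14].

### API

Orientations are given as a rotation vector (axis times angle).
In Python, from plant import robot, imaging gives the robot as it stands.
- The arm moves only by the tool jog_arm, never from a script. Its argument "rows" is a list of rows, each a list of 2 entries, a list of its own where there are three numbers: the shift along the tool's x, y, z each as a share of 0.2 m, from -1 to 1, then the turn, a rotation vector about the tool's x, y, z each as a share of pi/2 rad, from -1 to 1. A call has 1 to 5 rows; each row is the pose to reach, as a shift and turn from the pose commanded when the call began, along the tool's axes at that moment; what a row does not reach only later rows make up. A row lasts 1/10 s, in which the tool goes at most 50 mm and 8.59 degrees, less where a joint would pass 70% of its speed; a pose out of reach is approached as far as the arm can. A call with a number of a shift or a turn outside -1 to 1 is refused whole. A call with a gripper value outside its range is refused whole. "hand" is the closure, from -1 (fully open) to 1 (shut), set as the call begins (left out, the last holds). The fingers move at their own pace and stop on an object; "squeeze" is the grip in N (left out, the last holds). Time passes only in rows, so rows that repeat a pose let the fingers close. It gives the time, the measured TCP pose, the force, the opening and the grip force at its end, in the units of the state.
- robot.read_state(): the state, without advancing time (a new reading comes with each control period).
- imaging.read_camera(name): name is "side" or "top" or "wrist"; returns a dict with "frame" (384x512x3 uint8, red, green, blue), "vertical_fov" (degrees; the focal length in pixels is half the picture's height over the tangent of half this angle, whatever the lens; pixels are square), "cx", "cy" (the principal point, pixels), "R" (3x3) and "t" (3): a world point X has camera coordinates R X + t. Camera axes: x right, y down, z forward; pixel columns grow to the right and rows downward; lengths in m; the calibration is good to about 2 mm. A picture is of the moment at which its call begins. There is no depth.
- robot.close_job(): hands the job in; it is judged then, once.
The state is a dict: "t": time; "q": joint angles; "dq": joint speeds; "joint_torque": joint torques, N m; "tool_pos": TCP position; "orientation": TCP orientation; "force": force on the tool from outside, world axes, zero at the start; "wrist_torque": the same for the moment, N m; "opening": finger opening in m; "gripper_force": force on a finger pad.
Only numpy, scipy, OpenCV 4.12 (cv2) and the standard library are available. Lean on these libraries where they do the work, as an engineer would, in place of code of your own. Each camera call takes 0.05 s, during which the arm holds its last target. There are 200 camera calls.

## Working session

There is one attempt and no reset: what is moved stays moved. The work goes in short steps, Python scripts to look and compute and a tool call to move; the robot and the scene stay as the last step left them, time stands still between calls to the robot, and variables do not carry over. Pictures are saved under pics/ and viewed, at most 10 in all, crops included, and the job is handed in when it is done.

Besides the shell and the picture viewer there is one more tool, called after "Emit:" as a command line: name --argument value ..., lists and objects as JSON in quotes. jog_arm: Moves the arm, as the interface text tells. Its arguments: {"type":"object","properties":{"rows":{"type":"array"},"hand":{"type":"number"},"squeeze":{"type":"number"}},"required":["rows"]}

```bash
mkdir -p pics; ls; python3 - <<'E'
from plant import robot, imaging
import cv2, numpy as np, pickle
d={}
for n in ["top","side"]:
    c=imaging.read_camera(n); d[n]=c
    cv2.imwrite(f"pics/{n}0.png",c["frame"][:,:,::-1])
    print(n,c["vertical_fov"],c["cx"],c["cy"],c["R"],c["t"])
pickle.dump(d,open("c0.pkl","wb"))
s=robot.read_state();print(s)
E
```

```text
pics
top 55.11443846723537 259.7039323198564 187.9261804755568 [[-0.01325737 -0.99984599 -0.0114993 ]
 [-0.99282557  0.01452929 -0.11868566]
 [ 0.11883446  0.00984334 -0.99286529]] [0.01711138 0.54702993 1.34483557]
side 50.18611530386855 255.24099520374824 188.93604500927276 [[-0.81213728 -0.5832625  -0.01542374]
 [-0.27747761  0.40934509 -0.86916211]
 [ 0.5132633  -0.70159921 -0.49428669]] [0.45466219 0.25723901 1.17056423]
{'t': 0.1, 'q': array([-1.33836112e+00,  1.31082526e-01,  1.48919768e+00, -4.28968363e-07,
        1.52300271e+00, -8.53947033e-02]), 'dq': array([-0.00046137, -0.00138   , -0.00291895,  0.00143478,  0.00050639,
        0.00054928]), 'joint_torque': array([ 1.58123326e-03, -5.61339462e+01, -4.93095589e+01,  7.70801981e-02,
        2.90303794e-02, -7.79342372e-05]), 'tool_pos': array([ 0.18739336, -0.56937443,  0.18627927]), 'orientation': array([-3.10034280e+00, -4.96880667e-01,  1.95590625e-04]), 'force': array([ 0.31251316, -0.2227073 , -0.56350238]), 'wrist_torque': array([-0.00730106,  0.00433366, -0.01291088]), 'gripper_force': 0.0, 'opening': 0.09324839532384056}
```

View pics/top0.png

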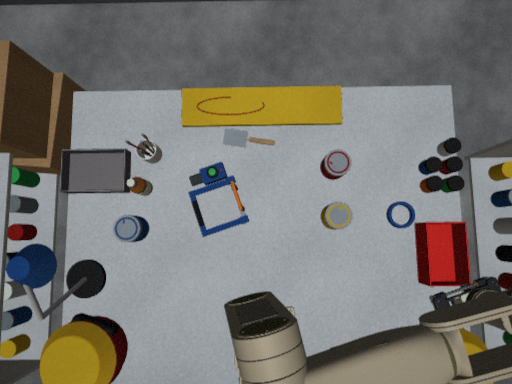

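View pics/side0.png

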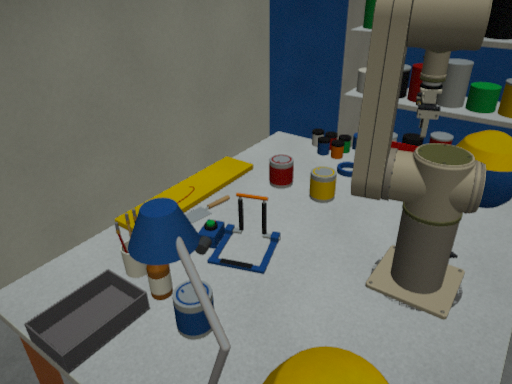

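The top view shows the yellow tin's lid at about (338,215), red tin (337,163), orange bar (238,195), green button (212,172). The roller lies left of the tin and tips to image left, which is world +y. The side view agrees: bar (252,197), button (211,224), tin (323,184).

```bash
cat > h.py <<'E'
import numpy as np, cv2
def K(c): return (c["frame"].shape[0]/2)/np.tan(np.radians(c["vertical_fov"])/2)
def ray(c,u,v):
    R=np.array(c["R"]);t=np.array(c["t"]);f=K(c)
    return -R.T@t, R.T@np.array([(u-c["cx"])/f,(v-c["cy"])/f,1])
def plane(c,u,v,z):
    o,d=ray(c,u,v); return o+d*(z-o[2])/d[2]
def tri(c1,p1,c2,p2):
    o1,d1=ray(c1,*p1);o2,d2=ray(c2,*p2)
    s=np.linalg.lstsq(np.c_[d1,-d2],o2-o1,rcond=None)[0]
    a,b=o1+d1*s[0],o2+d2*s[1]; return (a+b)/2,np.linalg.norm(a-b)
def mask(c,lo,hi,box):
    h=cv2.cvtColor(c["frame"],cv2.COLOR_RGB2HSV); m=cv2.inRange(h,lo,hi)
    k=np.zeros_like(m);x0,y0,x1,y1=box;k[y0:y1,x0:x1]=m[y0:y1,x0:x1];return k
def cen(m):
    ys,xs=np.nonzero(m);return np.array([xs.mean(),ys.mean()]),len(xs)
E
python3 - <<'E'
from h import *; import pickle
d=pickle.load(open("c0.pkl","rb"));T,S=d["top"],d["side"]
np.set_printoptions(precision=4,suppress=True)
ob={}
for n,c,bo,bg,by in (("T",T,(220,170,260,220),(200,160,225,185),(315,195,365,240)),("S",S,(230,185,275,207),(200,215,222,232),(300,160,345,205))):
    mo=mask(c,(5,150,90),(17,255,255),bo);mg=mask(c,(50,100,50),(85,255,255),bg);my=mask(c,(20,120,80),(32,255,255),by)
    ob[n]=cen(mo)[0],cen(mg)[0]
    r=cv2.minAreaRect(cv2.findNonZero(mo));e=cv2.boxPoints(r)
    print(n,"bar",cen(mo),r,"btn",cen(mg),"yel",cen(my),cv2.boundingRect(my))
    # bar ends: along main axis
    P=np.argwhere(mo)[:,::-1].astype(float);W=np.array([plane(c,*p,.153)[:2] for p in P]);m=W.mean(0);u=np.linalg.svd(W-m)[2][0];s=(W-m)@u
    print("  bar world",m,"yaw",np.degrees(np.arctan2(u[1],u[0])),"len",np.ptp(s),"mid",m+u*(s.max()+s.min())/2)
    if n=="T":
        k=cv2.fitEllipse(cv2.convexHull(cv2.findNonZero(my)));print("  ellipse",k,plane(c,*k[0],.108))
        W=np.array([plane(c,*p,.108)[:2] for p in np.argwhere(my)[:,::-1]]);print("  ext",W.min(0),W.max(0))
print("tri bar",tri(T,ob["T"][0],S,ob["S"][0]),"btn",tri(T,ob["T"][1],S,ob["S"][1]))
o=cv2.resize(T["frame"][140:255,170:370,::-1],None,fx=4,fy=4,interpolation=cv2.INTER_CUBIC);cv2.imwrite("pics/crop.png",o)
E
```

```text
T bar (array([236.2069, 194.8966]), 87) ((236.1999969482422, 195.10000610351562), (30.041635513305664, 2.8460493087768555), 71.56504821777344) btn (array([211.5849, 171.3585]), 53) yel (array([335.0076, 216.8244]), 131) (322, 204, 28, 25)
  bar world [0.5101 0.0887] yaw -161.38537929595336 len 0.1032185101699119 mid [0.5097 0.0886]
  ellipse ((335.7227783203125, 216.1582794189453), (22.78827476501465, 28.7506103515625), 67.83734130859375) [ 0.4349 -0.2558  0.108 ]
  ext [ 0.3939 -0.3027] [ 0.4774 -0.2075]
S bar (array([251.2841, 196.2614]), 88) ((251.4499969482422, 196.34999084472656), (31.254119873046875, 2.828427314758301), 8.130102157592773) btn (array([210.08, 222.98]), 50) yel (array([322.2511, 188.5475]), 442) (310, 168, 26, 32)
  bar world [0.5045 0.0946] yaw -161.6341742506734 len 0.1013718079237089 mid [0.5047 0.0946]
tri bar (array([0.5098, 0.0886, 0.1484]), np.float64(0.0016700484670037735)) btn (array([0.6065, 0.1849, 0.0635]), np.float64(0.0025755762358128705))
```

View pics/crop.png

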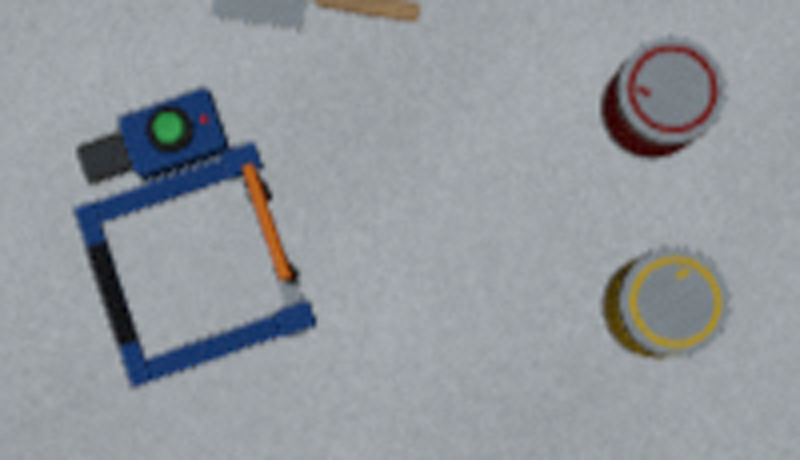

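```bash
cat >> h.py <<'E'
from scipy.spatial.transform import Rotation as Ro
def down(yaw): # tool x at world yaw (deg), z down
    c,s=np.cos(np.radians(yaw)),np.sin(np.radians(yaw)); return np.array([[c,s,0],[s,-c,0],[0,0,-1.]])
def rows(p0,R0,targets):
    """targets [(pos,R)]; prints jog rows relative to the commanded pose p0,R0"""
    out=[]
    for p,R in targets:
        a=R0.T@(np.array(p)-p0)/.2; b=Ro.from_matrix(R0.T@R).as_rotvec()/(np.pi/2)
        out.append([np.round(a,3).tolist(),np.round(b,3).tolist()])
    print(str(out).replace(" ","").replace("-0.0,","0,").replace("-0.0]","0]"))
O=np.array([.523,.0507]);XD=np.array([-.319,.948]);YD=np.array([-.948,-.319])
def r2w(x,y,z): return np.r_[O+XD*x+YD*y,z]
E
python3 - <<'E'
from h import *; import pickle
np.set_printoptions(precision=4,suppress=True)
d=pickle.load(open("c0.pkl","rb"));T=d["top"]
my=mask(T,(18,90,60),(35,255,255),(315,195,365,240)); mr=mask(T,(170,90,50),(180,255,255),(315,140,365,185))|mask(T,(0,90,50),(5,255,255),(315,140,365,185))
for n,p in(("yel lid",(338.4,215.1)),("red lid",(338.2,162.2))): print(n,plane(T,*p,.108))
# lid disc by grey vs. bg is weak: check the foot side with mask extreme
for n,m in(("y",my),("r",mr)):
    W=np.array([plane(T,*p,.108)[:2] for p in np.argwhere(m)[:,::-1]]);print(n,W.max(0),W.min(0))
print("tape",plane(T,400.5,214,.02))
E
```

```text
yel lid [ 0.4384 -0.2653  0.108 ]
red lid [ 0.6263 -0.2718  0.108 ]
y [ 0.4774 -0.2042] [ 0.3939 -0.3027]
r [ 0.6636 -0.2099] [ 0.5696 -0.3072]
tape [ 0.4431 -0.5143  0.02  ]
```

```bash
cat > plan.py <<'E'
from h import *
def seg(p,y,p1,y1,n,sp=5):
    """straight segment, linear in pos and yaw, in calls of 5 rows; returns end"""
    p=np.array(p);p1=np.array(p1);k=0
    while k<n:
        m=min(sp,n-k);f=lambda i:(p+(p1-p)*i/n, down(y+(y1-y)*i/n))
        a,R=f(k);rows(a,R,[f(k+j+1) for j in range(m)]);k+=m
    return p1,y1
E
python3 - <<'E'
from plan import *
A=np.array([.438,-.265]);P=r2w(-.06,0,.04)[:2];u=(P-A)/np.linalg.norm(P-A);y1=np.degrees(np.arctan2(u[1],u[0]));print(u,y1,P)
q,y=seg([.188,-.57,.187],18.2,np.r_[A-.1*u,.187],y1,10)
q,y=seg(q,y,np.r_[A-.1*u,.042],y1,5);print(q,y)
print("push mm",np.linalg.norm(P-A)*1000)
E
```

```text
[0.37328099 0.92771833] 68.08189244600243 [ 0.54214 -0.00618]
[[[0.134,-0.068,0.0],[0.0,0.0,-0.055]],[[0.268,-0.135,0.0],[0.0,0.0,-0.111]],[[0.402,-0.203,0.0],[0.0,0.0,-0.166]],[[0.537,-0.27,0.0],[0.0,0.0,-0.222]],[[0.671,-0.338,0.0],[0.0,0.0,-0.277]]]
[[[0.15,-0.005,0.0],[0.0,0.0,-0.055]],[[0.3,-0.009,0.0],[0.0,0.0,-0.111]],[[0.45,-0.014,0.0],[0.0,0.0,-0.166]],[[0.601,-0.019,0.0],[0.0,0.0,-0.222]],[[0.751,-0.024,0.0],[0.0,0.0,-0.277]]]
[[[0.0,0.0,0.145],[0.0,0.0,0.0]],[[0.0,0.0,0.29],[0.0,0.0,0.0]],[[0.0,0.0,0.435],[0.0,0.0,0.0]],[[0.0,0.0,0.58],[0.0,0.0,0.0]],[[0.0,0.0,0.725],[0.0,0.0,0.0]]]
[ 0.4006719  -0.35777183  0.042     ] 68.08189244600243
push mm 278.9855408439656
```

Emit:
jog_arm --rows '[[[0.134,-0.068,0],[0,0,-0.055]],[[0.268,-0.135,0],[0,0,-0.111]],[[0.402,-0.203,0],[0,0,-0.166]],[[0.537,-0.27,0],[0,0,-0.222]],[[0.671,-0.338,0],[0,0,-0.277]]]' --hand -0.29

```text
t: 0.6
tool_pos: [0.2944, -0.4626, 0.1867]
orientation: [-2.919, -1.16, 0.0]
force: [0.8, 0.8, 0.8]
opening: 0.0616
gripper_force: 0.0
```

Emit:
jog_arm --rows '[[[0.15,-0.005,0],[0,0,-0.055]],[[0.3,-0.009,0],[0,0,-0.111]],[[0.45,-0.014,0],[0,0,-0.166]],[[0.6,-0.019,0],[0,0,-0.222]],[[0.751,-0.024,0],[0,0,-0.277]]]'

```text
t: 1.1
tool_pos: [0.4007, -0.3564, 0.1868]
orientation: [-2.6, -1.763, 0.0]
force: [1.0, 0.2, -0.7]
opening: 0.0601
gripper_force: 0.0
```

Emit:
jog_arm --rows '[[[0,0,0.145],[0,0,0]],[[0,0,0.29],[0,0,0]],[[0,0,0.435],[0,0,0]],[[0,0,0.58],[0,0,0]],[[0,0,0.725],[0,0,0]]]'

```text
t: 1.6
tool_pos: [0.3999, -0.3572, 0.0407]
orientation: [-2.603, -1.758, 0.0]
force: [0.8, 0.2, 0.1]
opening: 0.0602
gripper_force: 0.0
```

Emit:
jog_arm --rows '[[[0,0,0],[0,0,0]]]'

```text
t: 1.7
tool_pos: [0.3972, -0.3544, 0.0373]
orientation: [-2.596, -1.753, 0.002]
force: [-0.4, 1.0, -0.4]
opening: 0.0599
gripper_force: 0.0
```

```bash
python3 - <<'E'
from plan import *
u=np.array([.37328,.92772]);P=np.array([.54214,-.00618])
seg([.4007,-.3578,.042],68.08,np.r_[P-.045*u,.042],68.08,25)
E
```

```text
[[[0.067,0,0.0],[0.0,0.0,0.0]],[[0.134,0,0.0],[0.0,0.0,0.0]],[[0.2,0,0.0],[0.0,0.0,0.0]],[[0.267,0,0.0],[0.0,0.0,0.0]],[[0.334,0,0.0],[0.0,0.0,0.0]]]
[[[0.067,0,0.0],[0.0,0.0,0.0]],[[0.134,0,0.0],[0.0,0.0,0.0]],[[0.2,0,0.0],[0.0,0.0,0.0]],[[0.267,0,0.0],[0.0,0.0,0.0]],[[0.334,0,0.0],[0.0,0.0,0.0]]]
[[[0.067,0,0.0],[0.0,0.0,0.0]],[[0.134,0,0.0],[0.0,0.0,0.0]],[[0.2,0,0.0],[0.0,0.0,0.0]],[[0.267,0,0.0],[0.0,0.0,0.0]],[[0.334,0,0.0],[0.0,0.0,0.0]]]
[[[0.067,0,0.0],[0.0,0.0,0.0]],[[0.134,0,0.0],[0.0,0.0,0.0]],[[0.2,0,0.0],[0.0,0.0,0.0]],[[0.267,0,0.0],[0.0,0.0,0.0]],[[0.334,0,0.0],[0.0,0.0,0.0]]]
[[[0.067,0,0.0],[0.0,0.0,0.0]],[[0.134,0,0.0],[0.0,0.0,0.0]],[[0.2,0,0.0],[0.0,0.0,0.0]],[[0.267,0,0.0],[0.0,0.0,0.0]],[[0.334,0,0.0],[0.0,0.0,0.0]]]
```

Emit:
jog_arm --rows '[[[0.06,0,0],[0,0,0]],[[0.12,0,0],[0,0,0]],[[0.18,0,0],[0,0,0]],[[0.23,0,0],[0,0,0]],[[0.27,0,0],[0,0,0]]]'

```text
t: 2.2
tool_pos: [0.4213, -0.3068, 0.0432]
orientation: [2.601, 1.759, 0.0]
force: [-6.6, -7.4, 5.0]
opening: 0.0596
gripper_force: 4.8
```

Emit:
jog_arm --rows '[[[0.02,0,0],[0,0,0]],[[0.04,0,0],[0,0,0]],[[0.07,0,0],[0,0,0]],[[0.11,0,0],[0,0,0]],[[0.15,0,0],[0,0,0]]]'

```text
t: 2.7
tool_pos: [0.4321, -0.2813, 0.0435]
orientation: [2.601, 1.756, -0.002]
force: [-1.8, -5.6, 2.6]
opening: 0.0602
gripper_force: 3.4
```

```bash
python3 - <<'E'
from plant import robot, imaging
import cv2,numpy as np
a=imaging.read_camera("top")["frame"];b=imaging.read_camera("side")["frame"]
cv2.imwrite("pics/p1.png",np.hstack([cv2.resize(a[130:310,170:410],None,fx=1.65,fy=1.65),cv2.resize(b[110:290,190:430],None,fx=1.65,fy=1.65)])[:,:,::-1])
print(robot.read_state()["tool_pos"])
E
```

```text
[ 0.4325008  -0.28006383  0.04315174]
```

View pics/p1.png

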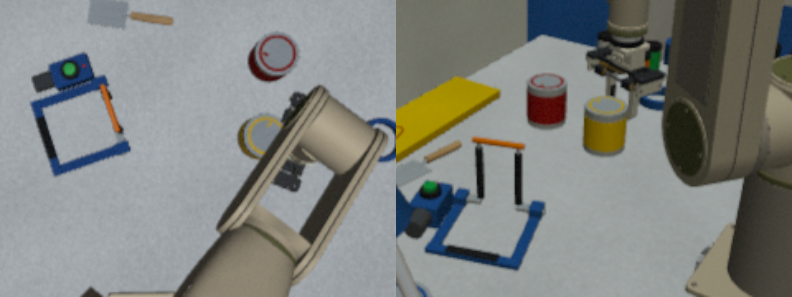

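The tin stands upright in the finger cradle: lid at about (265,135) in the left crop, and (605,125) in the right. It has started moving, so I'll keep pushing.

Emit:
jog_arm --rows '[[[0.05,0,0],[0,0,0]],[[0.11,0,0],[0,0,0]],[[0.17,0,0],[0,0,0]],[[0.23,0,0],[0,0,0]],[[0.3,0,0],[0,0,0]]]'

```text
t: 3.3
tool_pos: [0.4543, -0.2255, 0.0432]
orientation: [2.602, 1.756, -0.001]
force: [-2.8, -6.6, 3.4]
opening: 0.0599
gripper_force: 4.5
```

Emit:
jog_arm --rows '[[[0.07,0,0],[0,0,0]],[[0.14,0,0],[0,0,0]],[[0.21,0,0],[0,0,0]],[[0.28,0,0],[0,0,0]],[[0.35,0,0],[0,0,0]]]'

```text
t: 3.8
tool_pos: [0.4805, -0.1602, 0.0431]
orientation: [2.602, 1.757, -0.001]
force: [-3.1, -6.8, 4.7]
opening: 0.0603
gripper_force: 4.6
```

Emit:
jog_arm --rows '[[[0.07,0,0],[0,0,0]],[[0.14,0,0],[0,0,0]],[[0.21,0,0],[0,0,0]],[[0.28,0,0],[0,0,0]],[[0.35,0,0],[0,0,0]]]'

```text
t: 4.3
tool_pos: [0.5066, -0.0952, 0.0431]
orientation: [2.602, 1.757, -0.002]
force: [-2.6, -7.6, 5.5]
opening: 0.0601
gripper_force: 4.8
```

Emit:
jog_arm --rows '[[[0.06,0,0],[0,0,0]],[[0.12,0,0],[0,0,0]],[[0.17,0,0],[0,0,0]],[[0.21,0,0],[0,0,0]],[[0.25,0,0],[0,0,0]]]'

```text
t: 4.8
tool_pos: [0.5251, -0.049, 0.043]
orientation: [2.602, 1.757, -0.002]
force: [-3.0, -8.2, 5.9]
opening: 0.0601
gripper_force: 5.0
```

```bash
python3 - <<'E'
from plant import robot, imaging
import cv2,numpy as np
from plan import *
a=imaging.read_camera("top")["frame"];b=imaging.read_camera("side")["frame"]
cv2.imwrite("pics/p2.png",np.hstack([cv2.resize(a[130:310,150:390],None,fx=1.65,fy=1.65),cv2.resize(b[110:290,170:410],None,fx=1.65,fy=1.65)])[:,:,::-1])
s=robot.read_state();print(s["tool_pos"],s["orientation"],s["force"])
u=np.array([.37328,.92772]);p0=np.array([.4007,-.3578])+.334*u;y0=68.08
# arc: tin x -60 -> +3, yaw 68.08 -> 108.6 (done by x=-12)
n=15;L=[(np.r_[p0,.042],y0)]
for i in range(1,n+1):
    x=-.06+.062*i/n; y=y0+40.5*min(1,i/10); c=r2w(x,0,.042); L.append((c-.045*np.r_[np.cos(np.radians(y)),np.sin(np.radians(y)),0],y))
for k in range(0,n,5): rows(L[k][0],down(L[k][1]),[(a,down(b)) for a,b in L[k+1:k+6]])
print(L[-1])
E
```

```text
[ 0.52552063 -0.04783317  0.04281112] [2.60212267e+00 1.75830944e+00 5.14766393e-04] [ 0.72481165 -3.26501908  2.89936233]
[[[0.016,0.002,0.0],[0.0,0.0,-0.045]],[[0.034,0.005,0.0],[0.0,0.0,-0.09]],[[0.052,0.007,0.0],[0.0,0.0,-0.135]],[[0.072,0.009,0.0],[0.0,0.0,-0.18]],[[0.092,0.011,0.0],[0.0,0.0,-0.225]]]
[[[0.02,0.009,0.0],[0.0,0.0,-0.045]],[[0.041,0.017,0.0],[0.0,0.0,-0.09]],[[0.063,0.026,0.0],[0.0,0.0,-0.135]],[[0.087,0.034,0.0],[0.0,0.0,-0.18]],[[0.111,0.042,0.0],[0.0,0.0,-0.225]]]
[[[0.021,0,0.0],[0.0,0.0,0.0]],[[0.041,0,0.0],[0.0,0.0,0.0]],[[0.062,0,0.0],[0.0,0.0,0.0]],[[0.083,0,0.0],[0.0,0.0,0.0]],[[0.103,0,0.0],[0.0,0.0,0.0]]]
(array([0.53670028, 0.00994141, 0.042     ]), 108.58)
```

View pics/p2.png

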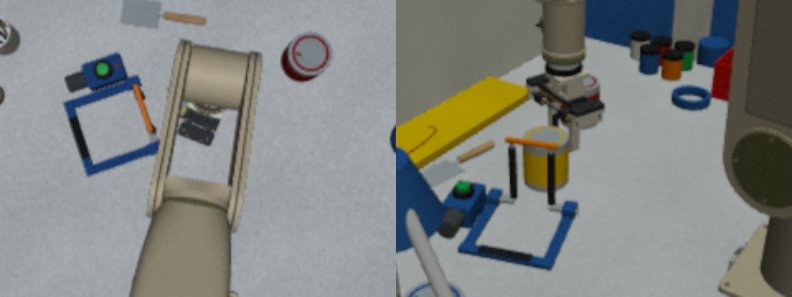

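The tin is upright just behind the rollers (right crop: tin (547,155), rollers (513,170) and (551,178)). Now the turn and the final push.

Emit:
jog_arm --rows '[[[0.016,0.002,0],[0,0,-0.045]],[[0.034,0.005,0],[0,0,-0.09]],[[0.052,0.007,0],[0,0,-0.135]],[[0.072,0.009,0],[0,0,-0.18]],[[0.092,0.011,0],[0,0,-0.225]]]'

```text
t: 5.4
tool_pos: [0.5351, -0.0325, 0.043]
orientation: [2.249, 2.189, 0.002]
force: [3.1, -4.9, 2.2]
opening: 0.06
gripper_force: 3.0
```

Emit:
jog_arm --rows '[[[0.02,0.009,0],[0,0,-0.045]],[[0.041,0.017,0],[0,0,-0.09]],[[0.063,0.026,0],[0,0,-0.135]],[[0.087,0.034,0],[0,0,-0.18]],[[0.111,0.042,0],[0,0,-0.225]]]'

```text
t: 5.9
tool_pos: [0.5444, -0.0103, 0.0431]
orientation: [1.829, 2.55, 0.002]
force: [3.9, -4.3, 1.7]
opening: 0.0601
gripper_force: 2.9
```

Emit:
jog_arm --rows '[[[0.02,0,0],[0,0,0]],[[0.04,0,0],[0,0,0]],[[0.06,0,0],[0,0,0]],[[0.07,0,0],[0,0,0]],[[0.08,0,0],[0,0,0]]]'

```text
t: 6.4
tool_pos: [0.5421, 0.0009, 0.0455]
orientation: [1.83, 2.54, -0.0]
force: [6.3, -19.7, 10.8]
opening: 0.0596
gripper_force: 9.5
```

```bash
python3 - <<'E'
from plant import robot, imaging
import cv2,numpy as np
from plan import *
np.set_printoptions(precision=4,suppress=True)
a=imaging.read_camera("top")["frame"];S=imaging.read_camera("side");b=S["frame"]
cv2.imwrite("pics/p3.png",np.hstack([cv2.resize(a[150:270,180:300],None,fx=3.3,fy=3.3),cv2.resize(b[150:270,200:320],None,fx=3.3,fy=3.3)])[:,:,::-1])
s=robot.read_state();print(s["tool_pos"],s["orientation"],s["force"])
f=K(S);
def px(p): c=np.array(S["R"])@p+S["t"]; return f*c[0]/c[2]+S["cx"],f*c[1]/c[2]+S["cy"]
R=np.array(S["R"]);t=np.array(S["t"])
my=mask(S,(18,90,60),(35,255,255),(210,160,310,245));print("tin mask x",cv2.boundingRect(my))
# predicted silhouette limits of a tin at the origin (band about z .02-.09)
for x in(-.01,0):
  q=np.array([px(r2w(x,0,z)+.048*np.r_[np.cos(w),np.sin(w),0]) for w in np.linspace(0,6.28,90) for z in(.0,.054,.108)]);print(x,q.min(0),q.max(0))
E
```

```text
[0.5422 0.0014 0.0456] [1.8301 2.5403 0.001 ] [  6.2441 -18.297    9.4993]
tin mask x (210, 160, 68, 72)
-0.01 [241.2415 192.0118] [270.2265 234.3774]
0 [240.263  193.4341] [269.4252 236.089 ]
```

View pics/p3.png

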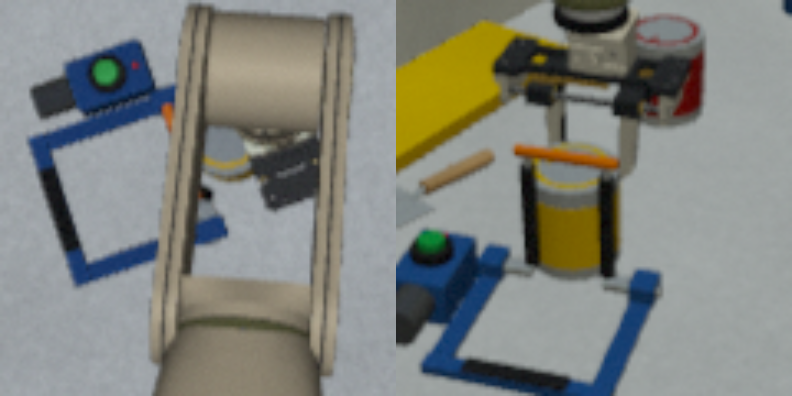

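The tin stands against both rollers, upright and centred between them (right crop: tin 533–620, rollers at 530 and 608). The force has risen to 20 N, which confirms contact. Next I back off, go up and follow the tipping arc.

```bash
python3 - <<'E'
import numpy as np
p=(-.090,.091)
def tcp(th): return np.array([.048+p[0]*np.cos(th)+p[1]*np.sin(th)-.010+.003, .004-p[0]*np.sin(th)+p[1]*np.cos(th)])
th=np.arange(0,1.66,.05)
for k in range(0,30,5):
    b=tcp(th[k]);print(round(th[k],2),b.round(4),[[[round(float(v),3) for v in((tcp(t)-b)[0]/.2,0,-(tcp(t)-b)[1]/.2)],[0,0,0]] for t in th[k+1:k+6]])
E
```

```text
0.0 [-0.049  0.095] [[[0.023, 0.0, -0.022], [0, 0, 0]], [[0.048, 0.0, -0.043], [0, 0, 0]], [[0.073, 0.0, -0.062], [0, 0, 0]], [[0.099, 0.0, -0.08], [0, 0, 0]], [[0.127, 0.0, -0.097], [0, 0, 0]]]
0.25 [-0.0237  0.1144] [[[0.028, 0.0, -0.015], [0, 0, 0]], [[0.057, 0.0, -0.03], [0, 0, 0]], [[0.086, 0.0, -0.042], [0, 0, 0]], [[0.116, 0.0, -0.053], [0, 0, 0]], [[0.147, 0.0, -0.063], [0, 0, 0]]]
0.5 [0.0056 0.127 ] [[[0.031, 0.0, -0.008], [0, 0, 0]], [[0.062, 0.0, -0.015], [0, 0, 0]], [[0.094, 0.0, -0.02], [0, 0, 0]], [[0.126, 0.0, -0.023], [0, 0, 0]], [[0.158, 0.0, -0.025], [0, 0, 0]]]
0.75 [0.0372 0.1319] [[[0.032, 0.0, -0.0], [0, 0, 0]], [[0.064, 0.0, 0.001], [0, 0, 0]], [[0.096, 0.0, 0.004], [0, 0, 0]], [[0.127, 0.0, 0.009], [0, 0, 0]], [[0.159, 0.0, 0.015], [0, 0, 0]]]
1.0 [0.0689 0.1289] [[[0.031, 0.0, 0.008], [0, 0, 0]], [[0.062, 0.0, 0.017], [0, 0, 0]], [[0.092, 0.0, 0.028], [0, 0, 0]], [[0.121, 0.0, 0.04], [0, 0, 0]], [[0.15, 0.0, 0.054], [0, 0, 0]]]
1.25 [0.099  0.1181] [[[0.028, 0.0, 0.015], [0, 0, 0]], [[0.056, 0.0, 0.032], [0, 0, 0]], [[0.082, 0.0, 0.05], [0, 0, 0]], [[0.108, 0.0, 0.069], [0, 0, 0]], [[0.132, 0.0, 0.089], [0, 0, 0]]]
```

Emit:
jog_arm --rows '[[[-0.06,0,0],[0,0,0]],[[-0.12,0,0],[0,0,0]],[[-0.12,0,-0.1],[0,0,0]],[[-0.12,0,-0.2],[0,0,0]],[[-0.12,0,-0.265],[0,0,0]]]'

```text
t: 7.0
tool_pos: [0.5454, -0.0173, 0.0959]
orientation: [-1.834, -2.55, -0.0]
force: [-0.9, 0.5, 0.5]
opening: 0.0597
gripper_force: 0.0
```

Emit:
jog_arm --rows '[[[0.04,0,0],[0,0,0]],[[0.07,0,0],[0,0,0]],[[0.09,0,0],[0,0,0]],[[0.105,0,0],[0,0,0]],[[0.11,0,0],[0,0,0]]]'

```text
t: 7.5
tool_pos: [0.5377, 0.0043, 0.0944]
orientation: [-1.832, -2.55, 0.001]
force: [-0.7, -0.6, 0.8]
opening: 0.06
gripper_force: 0.0
```

Emit:
jog_arm --rows '[[[0.01,0,0],[0,0,0]],[[0.02,0,0],[0,0,0]],[[0.03,0,0],[0,0,0]]]'

```text
t: 7.8
tool_pos: [0.5365, 0.0095, 0.0952]
orientation: [-1.834, -2.551, 0.0]
force: [0.1, -0.5, 0.2]
opening: 0.0601
gripper_force: 0.0
```

```bash
python3 - <<'E'
from plant import robot
s=robot.read_state();print(s["tool_pos"],s["force"],s["wrist_torque"])
E
```

```text
[0.53649159 0.00945671 0.09519701] [ 0.06206348 -0.5239821   0.18975578] [-0.02639825 -0.11981463 -0.07307041]
```

```bash
python3 - <<'E'
from plant import robot, imaging
import cv2,numpy as np
a=imaging.read_camera("wrist")["frame"];S=imaging.read_camera("side");b=S["frame"]
cv2.imwrite("pics/p4.png",np.hstack([cv2.resize(a,(400,300)),cv2.resize(b[150:270,210:310],None,fx=2.5*4/3.9,fy=2.5)[:,:260]  if 0 else cv2.resize(b[150:250,205:305],(300,300),interpolation=cv2.INTER_CUBIC)])[:,:,::-1])
E
```

```text
(no output)
```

View pics/p4.png

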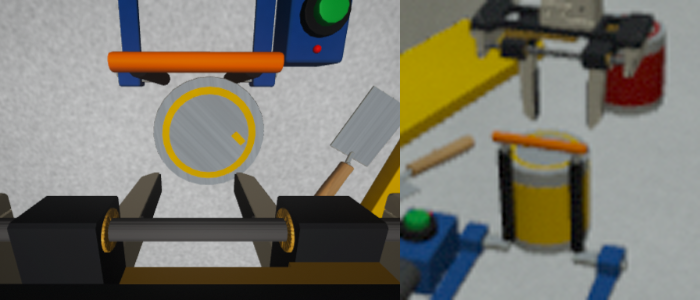

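The tin is upright at the rollers, with the finger tips just short of it. The lid centre is at about (208,130) and the bar centre at (196,62), so I'll check the lateral offset with calibration.

```bash
python3 - <<'E'
from plant import robot, imaging
from h import *
np.set_printoptions(precision=4,suppress=True)
c=imaging.read_camera("wrist");print(c["cx"],c["cy"],c["vertical_fov"])
h=cv2.cvtColor(c["frame"],cv2.COLOR_RGB2HSV)
m=mask(c,(20,120,80),(32,255,255),(190,90,345,245))
k=cv2.fitEllipse(cv2.convexHull(cv2.findNonZero(m)))
def loc(w): d=w[:2]-O; return d@XD,d@YD
w=plane(c,*k[0],.108);print("ring",k,w,loc(w))
mo=mask(c,(5,150,90),(17,255,255),(130,60,370,100));r=cv2.minAreaRect(cv2.findNonZero(mo));w=plane(c,*r[0],.153);print("bar",r,w,loc(w))
b=cv2.boxPoints(r);W=[plane(c,*q,.153) for q in b];print([np.round(loc(q),4) for q in W])
mg=mask(c,(50,100,50),(85,255,255),(380,0,460,60));w=plane(c,*cen(mg)[0],.0635);print("btn",w,loc(w))
E
```

```text
252.72216295859226 190.1352236352558 68.78545802817361
ring ((266.7550964355469, 169.0580291748047), (116.36050415039062, 119.230712890625), 74.40447235107422) [0.5336 0.0482 0.108 ] (np.float64(-0.005714541505248954), np.float64(-0.009242505567502154))
bar ((250.47877502441406, 79.29876708984375), (225.0579376220703, 25.80965232849121), 0.320084810256958) [0.5073 0.0939 0.153 ] (np.float64(0.04599587773473926), np.float64(0.0011381256520706338))
[array([0.0407, 0.0539]), array([0.0518, 0.0525]), array([ 0.0512, -0.0504]), array([ 0.04  , -0.0515])]
btn [0.6088 0.1841 0.0635] (np.float64(0.09912050611287859), np.float64(-0.12394532153875125))
```

The tin is about 10 mm off-centre towards the drive side and touching only that roller. I'll nudge it with the cradle turned 35° so it gets pushed into both rollers.

```bash
python3 - <<'E'
from plan import *
dr=np.array([np.cos(np.radians(35)),np.sin(np.radians(35))])
a=r2w(-.0436,0,.095); b=r2w(-.075,-.03,.095)
c=r2w(*(np.array([-.006,-.010])-.075*dr),.095)
q,y=seg(a,108.58,b,120,2); q,y=seg(q,y,c,143.58,3)
q,y=seg(q,y,c-np.array([0,0,.045]),y,3)
e=r2w(*(-.043*dr),.05);print("to go",np.linalg.norm(e[:2]-c[:2]));seg(q,y,e,y,10);print(e)
E
```

```text
[[[-0.078,0.075,0.0],[0.0,0.0,-0.063]],[[-0.157,0.15,0.0],[0.0,0.0,-0.127]]]
[[[0.005,0.04,0.0],[0.0,0.0,-0.087]],[[0.01,0.08,0.0],[0.0,0.0,-0.175]],[[0.014,0.12,0.0],[0.0,0.0,-0.262]]]
[[[0.0,0.0,0.075],[0.0,0.0,0.0]],[[0.0,0.0,0.15],[0.0,0.0,0.0]],[[0.0,0.0,0.225],[0.0,0.0,0.0]]]
to go 0.04292434820015466
[[[0.021,-0.002,0.0],[0.0,0.0,0.0]],[[0.043,-0.005,0.0],[0.0,0.0,0.0]],[[0.064,-0.007,0.0],[0.0,0.0,0.0]],[[0.085,-0.01,0.0],[0.0,0.0,0.0]],[[0.107,-0.012,0.0],[0.0,0.0,0.0]]]
[[[0.021,-0.002,0.0],[0.0,0.0,0.0]],[[0.043,-0.005,0.0],[0.0,0.0,0.0]],[[0.064,-0.007,0.0],[0.0,0.0,0.0]],[[0.085,-0.01,0.0],[0.0,0.0,0.0]],[[0.107,-0.012,0.0],[0.0,0.0,0.0]]]
[0.55761758 0.02517583 0.05      ]
```

Emit:
jog_arm --rows '[[[-0.078,0.075,0],[0,0,-0.063]],[[-0.157,0.15,0],[0,0,-0.127]]]'

```text
t: 8.15
tool_pos: [0.5754, -0.0109, 0.0954]
orientation: [1.565, 2.724, 0.0]
force: [0.1, -0.3, 1.0]
opening: 0.0602
gripper_force: 0.0
```

Emit:
jog_arm --rows '[[[0.005,0.04,0],[0,0,-0.087]],[[0.01,0.08,0],[0,0,-0.175]],[[0.014,0.12,0],[0,0,-0.262]],[[0.014,0.12,0],[0,0,-0.262]]]'

```text
t: 8.55
tool_pos: [0.5949, 0.0039, 0.0952]
orientation: [0.978, 2.985, 0.0]
force: [-1.0, -0.1, -0.0]
opening: 0.0599
gripper_force: 0.0
```

Emit:
jog_arm --rows '[[[0,0,0.075],[0,0,0]],[[0,0,0.15],[0,0,0]],[[0,0,0.225],[0,0,0]]]'

```text
t: 8.85
tool_pos: [0.5933, 0.0034, 0.0481]
orientation: [-0.985, -2.982, 0.001]
force: [0.3, 0.6, 0.5]
opening: 0.0599
gripper_force: 0.0
```

Emit:
jog_arm --rows '[[[0.021,-0.002,0],[0,0,0]],[[0.043,-0.005,0],[0,0,0]],[[0.064,-0.007,0],[0,0,0]],[[0.085,-0.01,0],[0,0,0]],[[0.107,-0.012,0],[0,0,0]]]'

```text
t: 9.35
tool_pos: [0.5759, 0.0146, 0.051]
orientation: [0.981, 2.983, 0.001]
force: [0.3, 0.2, 0.1]
opening: 0.0602
gripper_force: 0.0
```

Emit:
jog_arm --rows '[[[0.02,-0.002,0],[0,0,0]],[[0.04,-0.005,0],[0,0,0]],[[0.06,-0.007,0],[0,0,0]],[[0.07,-0.008,0],[0,0,0]],[[0.08,-0.009,0],[0,0,0]]]'

```text
t: 9.85
tool_pos: [0.5655, 0.0218, 0.0529]
orientation: [0.98, 2.976, 0.002]
force: [8.5, -3.6, 5.5]
opening: 0.0597
gripper_force: 4.4
```

```bash
cat > meas.py <<'E'
from plant import robot, imaging
from h import *
np.set_printoptions(precision=4,suppress=True)
def loc(w): d=w[:2]-O; return np.array([d@XD,d@YD])
def lid():
    c=imaging.read_camera("wrist"); m=mask(c,(20,120,80),(32,255,255),(100,20,420,300))
    cs,_=cv2.findContours(m,cv2.RETR_EXTERNAL,cv2.CHAIN_APPROX_NONE);cs=max(cs,key=cv2.contourArea)
    k=cv2.fitEllipse(cv2.convexHull(cs)); w=plane(c,*k[0],.108); print("lid",k,loc(w)); return c
s=robot.read_state();print("tcp",loc(s["tool_pos"]),s["tool_pos"][2],"F",s["force"])
if __name__=="__main__": lid()
E
python3 meas.py
```

```text
tcp [-0.041 -0.031] 0.0529264232921909 F [ 8.4901 -3.6432  5.536 ]
lid ((254.59825134277344, 167.08238220214844), (154.21827697753906, 156.42556762695312), 87.99879455566406) [-0.0014 -0.0038]
```

Emit:
jog_arm --rows '[[[0.01,-0.002,0],[0,0,0]],[[0.02,-0.004,0],[0,0,0]],[[0.03,-0.006,0],[0,0,0]],[[0.03,-0.006,0],[0,0,0]]]'

```text
t: 10.3
tool_pos: [0.5588, 0.0246, 0.0523]
orientation: [0.981, 2.979, 0.002]
force: [5.7, -2.6, 2.1]
opening: 0.0601
gripper_force: 3.2
```

```bash
python3 meas.py
```

```text
tcp [-0.0362 -0.0256] 0.05227509364844687 F [ 5.7337 -2.6308  2.1047]
lid ((252.9075469970703, 168.30874633789062), (153.9198760986328, 156.55142211914062), 89.9388427734375) [0.0023 0.0019]
```

Emit:
jog_arm --rows '[[[0.01,0,0],[0,0,0]],[[0.02,0,0],[0,0,0]],[[0.02,0,0],[0,0,0]]]'

```text
t: 10.65
tool_pos: [0.5561, 0.0264, 0.0527]
orientation: [0.98, 2.977, 0.001]
force: [5.9, -4.1, 3.8]
opening: 0.0601
gripper_force: 4.0
```

```bash
python3 meas.py
```

```text
tcp [-0.0336 -0.0236] 0.052665192883405355 F [ 5.9499 -4.0657  3.8289]
lid ((252.7749786376953, 168.4081573486328), (153.82354736328125, 156.43112182617188), 89.21723175048828) [0.0049 0.0039]
```

```bash
python3 - <<'E'
from plan import *
a=r2w(-.032,-.0225,.05);b=r2w(*(np.array([.004,.003])-.075*np.array([np.cos(np.radians(35)),np.sin(np.radians(35))])),.05)
q,y=seg(a,143.58,b,143.58,2);q,y=seg(q,y,r2w(-.062,-.02,.05),126,3);q,y=seg(q,y,r2w(-.07,.002,.05),108.58,3)
q,y=seg(q,y,r2w(-.046,.002,.05),y,5);
E
```

```text
[[[-0.077,-0.001,0.0],[0.0,0.0,0.0]],[[-0.154,-0.001,0.0],[0.0,0.0,0.0]]]
[[[0.013,-0.032,0.0],[0.0,0.0,0.065]],[[0.026,-0.063,0.0],[0.0,0.0,0.13]],[[0.039,-0.095,0.0],[0.0,0.0,0.195]]]
[[[-0.002,-0.039,0.0],[0.0,0.0,0.065]],[[-0.004,-0.078,0.0],[0.0,0.0,0.129]],[[-0.005,-0.117,0.0],[0.0,0.0,0.194]]]
[[[0.024,0,0.0],[0.0,0.0,0.0]],[[0.048,0,0.0],[0.0,0.0,0.0]],[[0.072,0,0.0],[0.0,0.0,0.0]],[[0.096,0,0.0],[0.0,0.0,0.0]],[[0.12,0,0.0],[0.0,0.0,0.0]]]
```

Emit:
jog_arm --rows '[[[-0.077,0,0],[0,0,0]],[[-0.154,0,0],[0,0,0]]]'

```text
t: 10.9
tool_pos: [0.578, 0.0091, 0.0506]
orientation: [0.981, 2.984, 0.0]
force: [-0.2, -0.6, 0.7]
opening: 0.0599
gripper_force: 0.0
```

Emit:
jog_arm --rows '[[[0.013,-0.032,0],[0,0,0.065]],[[0.026,-0.063,0],[0,0,0.13]],[[0.039,-0.095,0],[0,0,0.195]]]'

```text
t: 11.2
tool_pos: [0.5597, -0.0016, 0.0501]
orientation: [-1.431, -2.796, 0.0]
force: [0.4, 0.4, -0.5]
opening: 0.0599
gripper_force: 0.0
```

Emit:
jog_arm --rows '[[[-0.002,-0.039,0],[0,0,0.065]],[[-0.004,-0.078,0],[0,0,0.129]],[[-0.005,-0.117,0],[0,0,0.194]],[[-0.005,-0.117,0],[0,0,0.194]]]'

```text
t: 11.6
tool_pos: [0.5411, -0.0164, 0.0501]
orientation: [-1.836, -2.548, 0.001]
force: [1.4, 0.2, 0.2]
opening: 0.06
gripper_force: 0.0
```

Emit:
jog_arm --rows '[[[0.024,0,0],[0,0,0]],[[0.048,0,0],[0,0,0]],[[0.072,0,0],[0,0,0]],[[0.096,0,0],[0,0,0]],[[0.12,0,0],[0,0,0]]]'

```text
t: 12.1
tool_pos: [0.5344, 0.007, 0.0504]
orientation: [1.832, 2.551, -0.0]
force: [3.4, -7.3, 3.8]
opening: 0.0599
gripper_force: 3.5
```

```bash
python3 meas.py;  python3 - <<'E'
from meas import *
c=imaging.read_camera("wrist")
mo=mask(c,(5,150,90),(17,255,255),(100,0,400,120));r=cv2.minAreaRect(cv2.findNonZero(mo));print("bar",r)
b=sorted(cv2.boxPoints(r).tolist());print([loc(plane(c,*q,.15)) for q in b])
E
```

```text
tcp [-0.0451  0.0031] 0.050367557000215106 F [ 3.4037 -7.2521  3.7907]
lid ((257.8623962402344, 165.03567504882812), (155.54058837890625, 158.23922729492188), 79.9336166381836) [0.0039 0.0004]
tcp [-0.0451  0.0028] 0.05061119062239864 F [ 2.0734 -2.4782 -1.3155]
bar ((249.498779296875, 59.283546447753906), (299.17034912109375, 39.86109924316406), 0.24803213775157928)
[array([0.0406, 0.0522]), array([0.0522, 0.0504]), array([ 0.0402, -0.0447]), array([ 0.0518, -0.043 ])]
```

Emit:
jog_arm --rows '[[[0.01,0,0],[0,0,0]],[[0.02,0,0],[0,0,0]],[[0.03,0,0],[0,0,0]],[[0.03,0,0],[0,0,0]]]'

```text
t: 12.6
tool_pos: [0.5343, 0.011, 0.0517]
orientation: [1.832, 2.547, 0.001]
force: [5.0, -6.6, 3.9]
opening: 0.0603
gripper_force: 3.5
```

```bash
python3 meas.py
```

```text
tcp [-0.0413  0.002 ] 0.05167849681900902 F [ 5.0123 -6.5636  3.896 ]
lid ((254.32835388183594, 167.45909118652344), (155.595458984375, 157.64402770996094), 85.45751953125) [0.0065 0.0011]
```

Emit:
jog_arm --rows '[[[0.01,0,0],[0,0,0]],[[0.02,0,0],[0,0,0]],[[0.02,0,0],[0,0,0]]]'

```text
t: 12.95
tool_pos: [0.5339, 0.0131, 0.0525]
orientation: [1.831, 2.544, -0.0]
force: [3.6, -12.2, 6.9]
opening: 0.0599
gripper_force: 7.2
```

```bash
python3 - <<'E'
from meas import *
c=lid()
mo=mask(c,(5,150,90),(17,255,255),(100,0,400,120));r=cv2.minAreaRect(cv2.findNonZero(mo));print("bar",r)
b=sorted(cv2.boxPoints(r).tolist());print([loc(plane(c,*q,.15)) for q in b])
cv2.imwrite("pics/p5.png",np.hstack([c["frame"][:300,60:460],cv2.resize(imaging.read_camera("side")["frame"][150:250,205:305],(300,300))])[:,:,::-1])
E
```

```text
tcp [-0.0391  0.0016] 0.05253838650343404 F [  3.6375 -12.1506   6.861 ]
lid ((253.03919982910156, 168.68548583984375), (155.673095703125, 157.28439331054688), 87.51905822753906) [0.008  0.0014]
bar ((249.5, 78.0), (38.0, 299.0), 90.0)
[array([0.0531, 0.0509]), array([0.0415, 0.0527]), array([ 0.053 , -0.0456]), array([ 0.0414, -0.0473])]
```

View pics/p5.png

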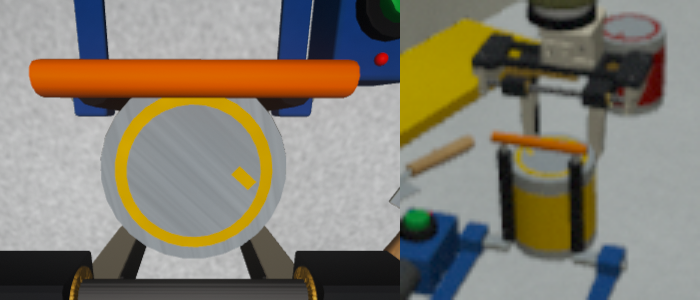

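The tin sits centred against both rollers: lid centre at 194 px against bar centre 195, and the force has risen to 12 N. Back off, rise, then tip.

```bash
python3 - <<'E'
import numpy as np
p=(-.081,.091)
def tcp(th): return np.array([.051+p[0]*np.cos(th)+p[1]*np.sin(th)-.010+.003, .004-p[0]*np.sin(th)+p[1]*np.cos(th)])
th=np.arange(0,1.66,.05)
for k in range(0,30,5):
    b=tcp(th[k]);print(round(th[k],2),b.round(4),[[round(float(v),3) for v in((tcp(t)-b)[0]/.2,-(tcp(t)-b)[1]/.2)] for t in th[k+1:k+6]])
E
```

```text
0.0 [-0.037  0.095] [[0.023, -0.02], [0.047, -0.038], [0.073, -0.055], [0.098, -0.071], [0.125, -0.086]]
0.25 [-0.012   0.1122] [[0.027, -0.013], [0.055, -0.025], [0.084, -0.036], [0.113, -0.045], [0.143, -0.052]]
0.5 [0.0165 0.1227] [[0.03, -0.006], [0.06, -0.011], [0.09, -0.014], [0.121, -0.015], [0.151, -0.016]]
0.75 [0.0468 0.1258] [[0.03, 0.001], [0.061, 0.004], [0.091, 0.009], [0.121, 0.015], [0.15, 0.022]]
1.0 [0.0768 0.1213] [[0.029, 0.009], [0.058, 0.019], [0.086, 0.031], [0.113, 0.044], [0.14, 0.059]]
1.25 [0.1048 0.1096] [[0.026, 0.016], [0.051, 0.033], [0.075, 0.051], [0.099, 0.071], [0.121, 0.092]]
```

Emit:
jog_arm --rows '[[[-0.05,0,0],[0,0,0]],[[-0.1,0,0],[0,0,0]],[[-0.1,0,-0.08],[0,0,0]],[[-0.1,0,-0.16],[0,0,0]],[[-0.1,0,-0.225],[0,0,0]]]'

```text
t: 13.55
tool_pos: [0.5371, -0.003, 0.0955]
orientation: [-1.834, -2.55, 0.0]
force: [0.3, 0.0, -0.0]
opening: 0.0597
gripper_force: 0.0
```

Emit:
jog_arm --rows '[[[0.04,0,0],[0,0,0]],[[0.07,0,0],[0,0,0]],[[0.085,0,0],[0,0,0]],[[0.095,0,0],[0,0,0]],[[0.1,0,0],[0,0,0]]]'

```text
t: 14.05
tool_pos: [0.5305, 0.0165, 0.0945]
orientation: [-1.833, -2.55, 0.001]
force: [-0.3, 0.4, 0.0]
opening: 0.0603
gripper_force: 0.0
```

```bash
python3 meas.py
```

```text
tcp [-0.0348  0.0038] 0.09451653366202196 F [-0.2907  0.3829  0.0296]
lid ((256.2392883300781, 170.0768280029297), (116.77448272705078, 119.40428161621094), 84.2926025390625) [0.0023 0.0013]
```

Emit:
jog_arm --rows '[[[0.02,0,0],[0,0,0]],[[0.04,0,0],[0,0,0]],[[0.05,0,0],[0,0,0]],[[0.05,0,0],[0,0,0]]]'

```text
t: 14.5
tool_pos: [0.5278, 0.0259, 0.0952]
orientation: [-1.833, -2.551, -0.0]
force: [-0.2, 0.6, -1.0]
opening: 0.0602
gripper_force: 0.0
```

```bash
python3 meas.py
```

```text
tcp [-0.025   0.0034] 0.09524728615626829 F [-0.2018  0.626  -0.9897]
lid ((255.5352783203125, 183.97523498535156), (113.23626708984375, 117.19661712646484), 88.21881103515625) [0.0022 0.0013]
```

```bash
python3 - <<'E'
from meas import *
c=imaging.read_camera("wrist");s=imaging.read_camera("side")["frame"]
cv2.imwrite("pics/p6.png",np.hstack([c["frame"][:300,60:460],cv2.resize(s[150:250,205:305],(300,300),interpolation=cv2.INTER_CUBIC)])[:,:,::-1])
print(robot.read_state()["q"])
E
```

```text
tcp [-0.0252  0.0033] 0.09530637081997029 F [0.0177 0.3044 0.7297]
[-0.0487  0.0004  1.7945 -0.0001  1.3465 -0.3727]
```

View pics/p6.png

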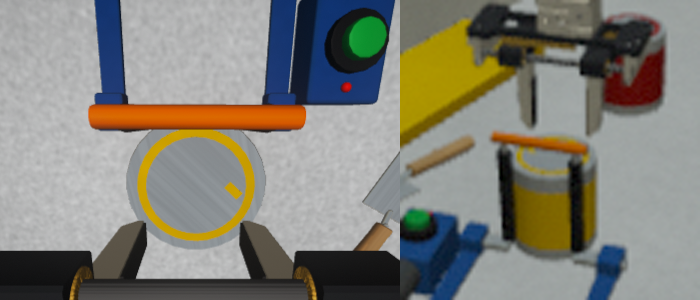

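```bash
python3 - <<'E'
from meas import *
S=imaging.read_camera("side");f=K(S);W=imaging.read_camera("wrist")
def px(C,p): c=np.array(C["R"])@p+C["t"]; return np.array([f_(C)*c[0]/c[2]+C["cx"],f_(C)*c[1]/c[2]+C["cy"]])
f_=K
def crop(p): return ((p-[205,150])*3+[400,0])
for n,z in(("tip",.0953),("tip+30",.125)):
  for y in(-.03,.03): 
    for x in(-.032,-.017): print(n,x,y,"side",crop(px(S,r2w(x,y,z))),"wrist",px(W,r2w(x,y,z))-[60,0])
for x,y in((0,.048),(0,-.048),(.048,0),(-.048,0)): print("lid",x,y,crop(px(S,r2w(x,y,.108))),"foot",crop(px(S,r2w(x,y,0))))
print("bar ends",[crop(px(S,r2w(.04,y,.15))) for y in(-.052,.052)])
print("wrist cam",-np.array(W["R"]).T@W["t"],K(W))
E
```

```text
tcp [-0.0254  0.0034] 0.09528835784539604 F [ 0.4793  0.5213 -0.4345]
tip -0.032 -0.03 side [532.6783 144.0634] wrist [236.6729 222.9581]
tip -0.017 -0.03 side [528.5819 150.6888] wrist [237.5386 204.1411]
tip -0.032 0.03 side [583.7828 151.4861] wrist [157.1938 223.0099]
tip -0.017 0.03 side [580.1052 158.2559] wrist [156.4679 204.1951]
tip+30 -0.032 -0.03 side [532.0764 121.2796] wrist [243.5159 240.668 ]
tip+30 -0.017 -0.03 side [527.9303 127.7686] wrist [244.6785 219.2638]
tip+30 -0.032 0.03 side [583.7254 128.5183] wrist [151.6603 240.7266]
tip+30 -0.017 0.03 side [580.0072 135.15  ] wrist [150.6903 219.3253]
lid 0 0.048 [591.7074 158.5259] foot [591.6075 239.9413]
lid 0 -0.048 [508.1092 146.2746] foot [511.1626 226.7015]
lid 0.048 0 [536.2398 174.8965] foot [538.3093 257.2934]
lid -0.048 0 [562.0357 131.0806] foot [563.0369 210.5554]
bar ends [array([491.1516, 130.5868]), array([585.2364, 144.0936])]
wrist cam [0.5039 0.0976 0.2919] 280.48527730026206
```

The tips really end about 25–30 mm above the reported TCP: they show above the lid at (535,125) and (595,135) in the right crop. I need to work lower, so I back off, descend and make contact again.

```bash
python3 - <<'E'
import numpy as np
p=(-.083,.086)
def tcp(th): return np.array([.048+p[0]*np.cos(th)+p[1]*np.sin(th)-.010+.003, .004-p[0]*np.sin(th)+p[1]*np.cos(th)-.027])
th=np.arange(0,1.66,.05)
for k in range(0,30,5):
    b=tcp(th[k]);print(round(th[k],2),b.round(4),[[round(float(v),3) for v in((tcp(t)-b)[0]/.2,-(tcp(t)-b)[1]/.2)] for t in th[k+1:k+6]])
E
```

```text
0.0 [-0.042  0.063] [[0.022, -0.02], [0.045, -0.039], [0.069, -0.057], [0.094, -0.074], [0.119, -0.089]]
0.25 [-0.0181  0.0809] [[0.026, -0.014], [0.053, -0.027], [0.081, -0.038], [0.109, -0.048], [0.138, -0.057]]
0.5 [0.0094 0.0923] [[0.029, -0.007], [0.058, -0.013], [0.088, -0.017], [0.118, -0.02], [0.147, -0.021]]
0.75 [0.0389 0.0965] [[0.03, 0.0], [0.06, 0.002], [0.089, 0.005], [0.119, 0.01], [0.148, 0.016]]
1.0 [0.0685 0.0933] [[0.029, 0.008], [0.057, 0.017], [0.085, 0.027], [0.113, 0.039], [0.14, 0.052]]
1.25 [0.0964 0.0829] [[0.026, 0.015], [0.051, 0.03], [0.076, 0.047], [0.1, 0.066], [0.122, 0.085]]
```

Emit:
jog_arm --rows '[[[-0.1,0,0],[0,0,0]],[[-0.2,0,0],[0,0,0]],[[-0.25,0,0],[0,0,0]],[[-0.25,0,0.08],[0,0,0]],[[-0.25,0,0.16],[0,0,0]]]'

```text
t: 15.25
tool_pos: [0.5445, -0.0223, 0.0634]
orientation: [1.835, 2.549, 0.001]
force: [0.0, 0.4, 0.1]
opening: 0.0597
gripper_force: 0.0
```

Emit:
jog_arm --rows '[[[0.04,0,0],[0,0,0]],[[0.08,0,0],[0,0,0]],[[0.12,0,0],[0,0,0]],[[0.145,0,0],[0,0,0]],[[0.16,0,0],[0,0,0]]]'

```text
t: 15.75
tool_pos: [0.5349, 0.0088, 0.0646]
orientation: [1.831, 2.549, 0.002]
force: [3.3, -3.3, 1.4]
opening: 0.0601
gripper_force: 2.5
```

```bash
python3 meas.py
```

```text
tcp [-0.0435  0.0021] 0.0645861985556358 F [ 3.3484 -3.3212  1.376 ]
lid ((254.31398010253906, 163.21771240234375), (141.70184326171875, 143.76043701171875), 86.33695983886719) [0.0039 0.0012]
```

Emit:
jog_arm --rows '[[[0.022,0,-0.02],[0,0,0]],[[0.045,0,-0.039],[0,0,0]],[[0.069,0,-0.057],[0,0,0]],[[0.094,0,-0.074],[0,0,0]],[[0.119,0,-0.089],[0,0,0]]]'

```text
t: 16.3
tool_pos: [0.5271, 0.0304, 0.0816]
orientation: [1.833, 2.548, 0.001]
force: [6.2, -3.7, -2.9]
opening: 0.0599
gripper_force: 3.4
```

```bash
cat > tilt.py <<'E'
from meas import *
S=imaging.read_camera("side")
# frame angle from the orange bar in the side view: bar at frame angle th
mo=mask(S,(5,150,90),(17,255,255),(180,170,290,260));c0=cen(mo);f=K(S)
def px(p): c=np.array(S["R"])@p+S["t"]; return np.array([f*c[0]/c[2]+S["cx"],f*c[1]/c[2]+S["cy"]])
def bar(t): return r2w(.048-.008*np.cos(t)+.146*np.sin(t),0,.004+.008*np.sin(t)+.146*np.cos(t))
ts=np.arange(-.1,1.7,.01);e=[np.linalg.norm(px(bar(t))-c0[0]) for t in ts];print("bar",c0,"theta",ts[int(np.argmin(e))].round(2),"resid",min(e))
E
python3 tilt.py
```

```text
tcp [-0.0205  0.0026] 0.08155044512552073 F [ 6.2312 -3.7321 -2.898 ]
bar (array([247.044 , 201.7912]), 91) theta 0.24 resid 0.47356040765053464
```

Emit:
jog_arm --rows '[[[0.026,0,-0.014],[0,0,0]],[[0.053,0,-0.027],[0,0,0]],[[0.081,0,-0.038],[0,0,0]],[[0.109,0,-0.048],[0,0,0]],[[0.138,0,-0.057],[0,0,0]]]'

```text
t: 16.85
tool_pos: [0.5183, 0.0566, 0.0932]
orientation: [1.833, 2.548, 0.001]
force: [5.0, -4.7, -0.7]
opening: 0.0603
gripper_force: 2.8
```

```bash
python3 tilt.py
```

```text
tcp [0.0071 0.0026] 0.09318856238660742 F [ 5.0283 -4.7203 -0.7487]
bar (array([244.1717, 209.7576]), 99) theta 0.47 resid 0.2958336380879552
```

Emit:
jog_arm --rows '[[[0.029,0,-0.007],[0,0,0]],[[0.058,0,-0.013],[0,0,0]],[[0.088,0,-0.017],[0,0,0]],[[0.118,0,-0.02],[0,0,0]],[[0.147,0,-0.021],[0,0,0]]]'

```text
t: 17.4
tool_pos: [0.5092, 0.0848, 0.0979]
orientation: [1.833, 2.548, 0.002]
force: [3.9, -3.7, 2.3]
opening: 0.06
gripper_force: 3.2
```

```bash
python3 tilt.py
```

```text
tcp [0.0367 0.0022] 0.09785481459297843 F [ 3.8725 -3.6685  2.3044]
bar (array([241.31, 219.59]), 100) theta 0.7 resid 0.23459188489339333
```

Emit:
jog_arm --rows '[[[0.03,0,0],[0,0,0]],[[0.06,0,0.002],[0,0,0]],[[0.089,0,0.005],[0,0,0]],[[0.119,0,0.01],[0,0,0]],[[0.148,0,0.016],[0,0,0]]]'

```text
t: 17.95
tool_pos: [0.4998, 0.1137, 0.0949]
orientation: [1.833, 2.549, 0.004]
force: [4.1, -0.5, 6.5]
opening: 0.0604
gripper_force: 4.4
```

```bash
python3 tilt.py
```

```text
tcp [0.0671 0.0019] 0.09487828981032921 F [ 4.0561 -0.4736  6.4704]
bar (array([238.9256, 230.8512]), 121) theta 0.93 resid 0.24666955957422512
```

Emit:
jog_arm --rows '[[[0.029,0,0.01],[0,0,0]],[[0.057,0,0.022],[0,0,0]],[[0.085,0,0.034],[0,0,0]],[[0.113,0,0.048],[0,0,0]],[[0.14,0,0.064],[0,0,0]]]'

```text
t: 18.5
tool_pos: [0.4909, 0.1415, 0.0828]
orientation: [1.833, 2.55, 0.007]
force: [0.4, 4.3, 13.0]
opening: 0.0602
gripper_force: 6.2
```

```bash
python3 tilt.py
```

```text
tcp [0.0963 0.0015] 0.08279265382611829 F [ 0.418   4.283  12.9962]
bar (array([236.9439, 243.5514]), 107) theta 1.2 resid 0.2827773061151693
```

Emit:
jog_arm --rows '[[[0.026,0,0.017],[0,0,0]],[[0.051,0,0.034],[0,0,0]],[[0.076,0,0.052],[0,0,0]],[[0.1,0,0.072],[0,0,0]],[[0.122,0,0.092],[0,0,0]]]'

```text
t: 19.05
tool_pos: [0.4827, 0.1647, 0.0635]
orientation: [1.833, 2.551, 0.006]
force: [2.0, 4.9, 5.0]
opening: 0.06
gripper_force: 3.3
```

```bash
python3 tilt.py
```

```text
tcp [0.121  0.0018] 0.06349354670687535 F [1.9989 4.9286 5.0254]
bar (array([233.1071, 256.1786]), 84) theta 1.47 resid 3.2737019838847745
```

Emit:
jog_arm --rows '[[[0.01,0,0.012],[0,0,0]],[[0.015,0,0.025],[0,0,0]],[[0.015,0,0.035],[0,0,0]],[[0.015,0,0.045],[0,0,0]],[[0.015,0,0.045],[0,0,0]]]'

```text
t: 19.6
tool_pos: [0.4828, 0.1666, 0.0568]
orientation: [1.833, 2.549, 0.006]
force: [-5.2, 2.0, 25.6]
opening: 0.0603
gripper_force: 12.6
```

```bash
sed -i 's/290,260/290,285/' tilt.py; python3 tilt.py
```

```text
tcp [0.1227 0.0012] 0.056809892867026326 F [-5.2219  1.9574 25.6264]
bar (array([235.7582, 259.1648]), 91) theta 1.55 resid 0.6458428044133033
```

Emit:
jog_arm --rows '[[[0,0,-0.05],[0,0,0]],[[0,0,-0.15],[0,0,0]],[[0,0,-0.3],[0,0,0]],[[0,0,-0.45],[0,0,0]],[[0,0,-0.6],[0,0,0]]]'

```text
t: 20.15
tool_pos: [0.4794, 0.1652, 0.1732]
orientation: [-1.833, -2.549, 0.004]
force: [0.5, -1.2, -0.2]
opening: 0.0598
gripper_force: 0.0
```

```bash
python3 tilt.py; python3 - <<'E'
from meas import *
c=imaging.read_camera("wrist");s=imaging.read_camera("side")["frame"]
cv2.imwrite("pics/p7.png",np.hstack([c["frame"][:384,60:510],cv2.resize(s[190:290,190:281],(350,384),interpolation=cv2.INTER_CUBIC)])[:,:,::-1])
mg=mask(c,(50,100,50),(85,255,255),(0,0,512,384));w=plane(c,*cen(mg)[0],.0635);print("btn",cen(mg),w,loc(w))
E
```

```text
tcp [0.1224 0.0048] 0.17323257729188343 F [ 0.5247 -1.1535 -0.2453]
bar (array([235.8065, 259.172 ]), 93) theta 1.55 resid 0.5976514245760225
tcp [0.1222 0.0018] 0.1793234109282992 F [0.9266 0.192  3.954 ]
btn (array([358.2954, 197.0838]), 501) [0.6073 0.1838 0.0635] [ 0.0993 -0.1224]
```

View pics/p7.png

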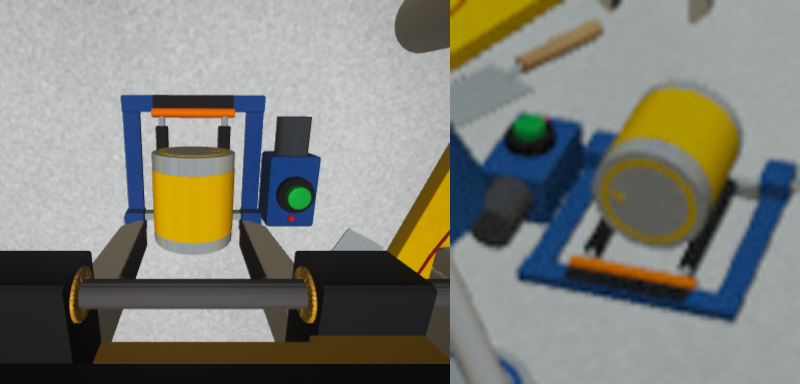

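```bash
python3 - <<'E'
from meas import *
c=imaging.read_camera("wrist")
for v in(148,160,245,251): print(v,loc(plane(c,253,v,.1)),loc(plane(c,253,v,.052)))
print(loc(-np.array(c["R"]).T@c["t"]),(-np.array(c["R"]).T@c["t"])[2])
from plan import *
# button: raise is done; go above button with hand shut, same yaw
a=r2w(.1224,.002,.1768);b=np.array([.607,.1842,.1768]);seg(a,108.58,b,108.58,5)
E
```

```text
tcp [0.1223 0.0025] 0.17496864671765577 F [-0.4071 -0.0034 -1.3746]
148 [0.1622 0.0019] [0.1559 0.0017]
160 [0.1505 0.0019] [0.1421 0.0017]
245 [0.0589 0.0019] [0.0342 0.0018]
251 [0.0517 0.0019] [0.0258 0.0018]
[0.1983 0.0027] 0.37157737985847694
[[[-0.023,0.124,0.0],[0.0,0.0,0.0]],[[-0.045,0.248,0.0],[0.0,0.0,0.0]],[[-0.068,0.373,0.0],[0.0,0.0,0.0]],[[-0.091,0.497,0.0],[0.0,0.0,0.0]],[[-0.113,0.621,0.0],[0.0,0.0,0.0]]]
```

The tin lies on both rollers, in line and centred (y about 2 mm, foot about 4 mm from the hinge line); the frame is down at about 1.55 rad. Now the button.

Emit:
jog_arm --rows '[[[-0.023,0.124,0],[0,0,0]],[[-0.045,0.248,0],[0,0,0]],[[-0.068,0.373,0],[0,0,0]],[[-0.091,0.497,0],[0,0,0]],[[-0.113,0.621,0],[0,0,0]]]' --hand 1 --squeeze 5

```text
t: 20.85
tool_pos: [0.605, 0.1834, 0.1702]
orientation: [-1.832, -2.548, 0.006]
force: [-0.2, -0.7, -0.3]
opening: 0.0243
gripper_force: 0.0
```

Emit:
jog_arm --rows '[[[0,0,0.1],[0,0,0]],[[0,0,0.2],[0,0,0]],[[0,0,0.3],[0,0,0]],[[0,0,0.4],[0,0,0]],[[0,0,0.45],[0,0,0]]]'

```text
t: 21.35
tool_pos: [0.6025, 0.183, 0.0782]
orientation: [-1.831, -2.547, 0.009]
force: [0.6, -0.8, -0.2]
opening: 0.0006
gripper_force: 0.0
```

```bash
python3 - <<'E'
from meas import *
c=imaging.read_camera("wrist");s=imaging.read_camera("side")["frame"]
cv2.imwrite("pics/p8.png",np.hstack([c["frame"][:384,60:510],cv2.resize(s[170:270,180:271],(350,384),interpolation=cv2.INTER_CUBIC)])[:,:,::-1])
print(robot.read_state()["tool_pos"],robot.read_state()["opening"])
E
```

```text
tcp [ 0.1001 -0.1175] 0.07820170064016999 F [ 0.5811 -0.7571 -0.2264]
[0.603  0.1831 0.0794] 0.0005788836087588583
```

View pics/p8.png

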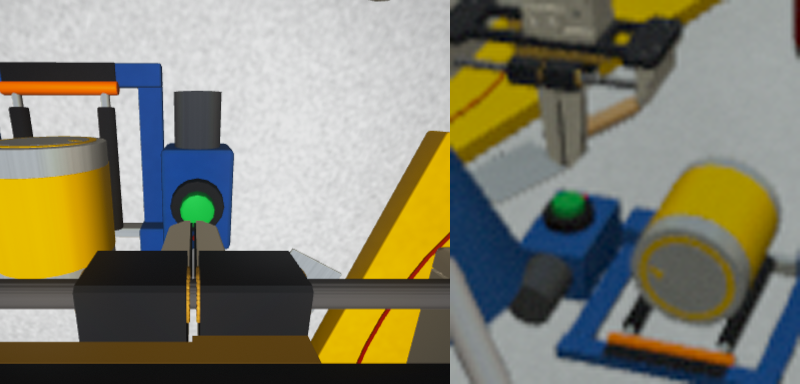

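The closed tips are behind and above the button: tip (193,222) and button (197,210) in the left crop, with about 30 mm of height still to go. I descend in steps and watch the force.

Emit:
jog_arm --rows '[[[0,0.02,0.03],[0,0,0]],[[0,0.02,0.06],[0,0,0]],[[0,0.02,0.08],[0,0,0]],[[0,0.02,0.1],[0,0,0]]]'

```text
t: 21.85
tool_pos: [0.6098, 0.1852, 0.0633]
orientation: [1.834, 2.55, 0.001]
force: [0.6, -0.2, -0.0]
opening: 0.0005
gripper_force: 0.0
```

Emit:
jog_arm --rows '[[[0,0,0.01],[0,0,0]],[[0,0,0.02],[0,0,0]],[[0,0,0.03],[0,0,0]]]'

```text
t: 22.15
tool_pos: [0.6097, 0.1851, 0.0573]
orientation: [1.834, 2.551, 0.0]
force: [0.3, -0.2, 0.7]
opening: 0.0006
gripper_force: 0.0
```

Emit:
jog_arm --rows '[[[0,0,0.01],[0,0,0]],[[0,0,0.02],[0,0,0]],[[0,0,0.03],[0,0,0]],[[0,0,0.04],[0,0,0]]]'

```text
t: 22.55
tool_pos: [0.6095, 0.1851, 0.0491]
orientation: [-1.834, -2.551, 0.0]
force: [0.1, -0.3, -0.7]
opening: 0.0004
gripper_force: 0.0
```

Emit:
jog_arm --rows '[[[0,0,0.01],[0,0,0]],[[0,0,0.02],[0,0,0]],[[0,0,0.03],[0,0,0]]]'

```text
t: 22.85
tool_pos: [0.6096, 0.1851, 0.0431]
orientation: [1.834, 2.551, 0.0]
force: [0.0, -0.7, -0.3]
opening: 0.0003
gripper_force: 0.0
```

Emit:
jog_arm --rows '[[[0,0,0.01],[0,0,0]],[[0,0,0.02],[0,0,0]],[[0,0,0.03],[0,0,0]],[[0,0,0.03],[0,0,0]]]'

```text
t: 23.25
tool_pos: [0.6096, 0.1851, 0.0373]
orientation: [1.834, 2.551, 0.0]
force: [-2.0, 0.1, 3.5]
opening: -0.0
gripper_force: 1.7
```

```bash
python3 - <<'E'
from meas import *
c=imaging.read_camera("wrist");s=imaging.read_camera("side")["frame"]
cv2.imwrite("pics/p9.png",np.hstack([c["frame"][:384,60:510],cv2.resize(s[190:270,185:258],(350,384),interpolation=cv2.INTER_CUBIC)])[:,:,::-1])
E
```

```text
tcp [ 0.0998 -0.125 ] 0.03727572187527085 F [-2.027   0.0724  3.4592]
```

View pics/p9.png

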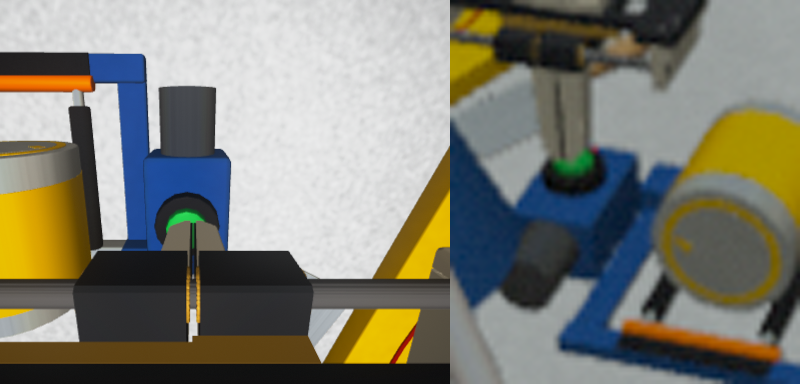

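The tips sit on the green button (left crop 187,220) with 3.5 N. I press further.

Emit:
jog_arm --rows '[[[0,0,0.01],[0,0,0]],[[0,0,0.02],[0,0,0]],[[0,0,0.03],[0,0,0]],[[0,0,0.04],[0,0,0]],[[0,0,0.04],[0,0,0]]]'

```text
t: 23.85
tool_pos: [0.6101, 0.1852, 0.0343]
orientation: [1.833, 2.55, 0.001]
force: [-20.3, -4.9, 38.1]
opening: 0.0006
gripper_force: 18.8
```

Emit:
jog_arm --rows '[[[0,0,-0.03],[0,0,0]],[[0,0,-0.06],[0,0,0]],[[0,0,-0.09],[0,0,0]],[[0,-0.014,-0.09],[0,0,0]],[[0,-0.014,-0.09],[0,0,0]]]'

```text
t: 24.35
tool_pos: [0.6065, 0.1841, 0.0467]
orientation: [-1.834, -2.55, 0.001]
force: [-1.0, -1.1, -0.5]
opening: 0.0002
gripper_force: 0.0
```

Emit:
jog_arm --rows '[[[0,0,0.02],[0,0,0]],[[0,0,0.04],[0,0,0]],[[0,0,0.05],[0,0,0]],[[0,0,0.055],[0,0,0]],[[0,0,0.055],[0,0,0]]]'

```text
t: 24.85
tool_pos: [0.6068, 0.1842, 0.0362]
orientation: [-1.834, -2.551, 0.0]
force: [-0.9, -0.8, 3.5]
opening: 0.0003
gripper_force: 2.0
```

Emit:
jog_arm --rows '[[[0,0,0.005],[0,0,0]],[[0,0,0.01],[0,0,0]],[[0,0,0.015],[0,0,0]],[[0,0,0.015],[0,0,0]]]'

```text
t: 25.25
tool_pos: [0.6069, 0.1842, 0.0348]
orientation: [1.834, 2.551, -0.0]
force: [-8.1, -1.7, 14.8]
opening: 0.0006
gripper_force: 7.2
```

Emit:
jog_arm --rows '[[[0,0,0.005],[0,0,0]],[[0,0,0.01],[0,0,0]],[[0,0,0.01],[0,0,0]]]'

```text
t: 25.55
tool_pos: [0.6071, 0.1842, 0.0345]
orientation: [1.834, 2.551, 0.0]
force: [-13.5, -3.6, 26.0]
opening: 0.0009
gripper_force: 13.3
```

```bash
cat > g.py <<'E'
from meas import *
import pickle
d=pickle.load(open("c0.pkl","rb"))
for n,b in(("side",(195,210,225,240)),("wrist",(150,120,350,260))):
    for t,c in((("start",d[n]),) if n in d else ())+(("now",imaging.read_camera(n)),):
        m=mask(c,(45,80,40),(90,255,255),b);ys,xs=np.nonzero(m);print(n,t,len(xs),xs.min(),xs.max(),ys.min(),ys.max(),cen(m)[0])
        if n=="side": print(m[215:232,200:222].astype(bool).astype(int).sum(1))
E
python3 g.py
```

```text
tcp [ 0.0997 -0.1223] 0.03451863468733056 F [-13.4534  -3.5651  26.0471]
side start 54 206 214 220 226 [210.2037 222.9444]
[0 0 0 0 0 6 8 9 9 9 8 5 0 0 0 0 0]
side now 29 206 214 222 226 [210.4483 224.4828]
[0 0 0 0 0 0 0 2 3 9 9 6 0 0 0 0 0]
wrist now 465 230 270 209 249 [250.0366 219.4581]
```

```bash
cat > g2.py <<'E'
from meas import *
c=imaging.read_camera("wrist");m=mask(c,(45,80,40),(90,255,255),(100,50,400,260))
cs=max(cv2.findContours(m,0,2)[0],key=cv2.contourArea);x,y,w,h=cv2.boundingRect(cs);print("bbox",x,y,w,h)
for z in(.0655,.0635,.0575):
    print(z,"far edge x",loc(plane(c,x+w/2,y,z))[0],"width mm",1e3*np.linalg.norm(plane(c,x,y+14,z)-plane(c,x+w,y+14,z)))
E
python3 g2.py
```

```text
tcp [ 0.0997 -0.1222] 0.03451454322425053 F [-14.4116  -3.6532  25.5039]
bbox 230 209 41 41
0.0655 far edge x 0.11566136618015284 width mm 26.08515209144398
0.0635 far edge x 0.11493537372298189 width mm 26.400083875468276
0.0575 far edge x 0.11275739635146911 width mm 27.344879227541426
```

Emit:
jog_arm --rows '[[[0,0,-0.02],[0,0,0]],[[0,0,-0.05],[0,0,0]],[[0,0,-0.08],[0,0,0]],[[0,0,-0.1],[0,0,0]],[[0,0,-0.1],[0,0,0]]]'

```text
t: 26.2
tool_pos: [0.6073, 0.1843, 0.0518]
orientation: [1.834, 2.55, 0.001]
force: [-0.5, -0.7, 0.4]
opening: 0.0005
gripper_force: 0.0
```

```bash
python3 g2.py; python3 g.py
```

```text
tcp [ 0.0998 -0.1225] 0.05176252087025198 F [-0.5207 -0.6824  0.3905]
bbox 230 201 41 42
0.0655 far edge x 0.11523193816205746 width mm 28.555881977330614
0.0635 far edge x 0.11457010165781711 width mm 28.868128692439544
0.0575 far edge x 0.11258459214509602 width mm 29.80486883776633
tcp [ 0.0998 -0.1223] 0.051314777419729375 F [ 1.0644 -0.0798 -1.347 ]
side start 54 206 214 220 226 [210.2037 222.9444]
[0 0 0 0 0 6 8 9 9 9 8 5 0 0 0 0 0]
side now 56 206 214 220 226 [210.0893 222.9464]
[0 0 0 0 0 7 8 9 9 9 8 6 0 0 0 0 0]
wrist now 741 231 271 201 242 [250.7058 214.7031]
```

Emit:
jog_arm --rows '[[[0,0,0.02],[0,0,0]],[[0,0,0.035],[0,0,0]],[[0,0,0.035],[0,0,0]]]'

```text
t: 26.65
tool_pos: [0.6061, 0.184, 0.043]
orientation: [-1.833, -2.55, 0.002]
force: [0.2, -0.2, -1.1]
opening: 0.0004
gripper_force: 0.0
```

Emit:
jog_arm --rows '[[[0,0,0.005],[0,0,0]],[[0,0,0.01],[0,0,0]],[[0,0,0.01],[0,0,0]]]'

```text
t: 26.95
tool_pos: [0.6068, 0.1842, 0.0421]
orientation: [-1.834, -2.551, 0.0]
force: [0.0, -0.2, -0.1]
opening: 0.0005
gripper_force: 0.0
```

Emit:
jog_arm --rows '[[[0,0,0.005],[0,0,0]],[[0,0,0.005],[0,0,0]]]'

```text
t: 27.15
tool_pos: [0.6069, 0.1842, 0.0412]
orientation: [-1.834, -2.551, 0.0]
force: [0.4, 0.7, -0.2]
opening: 0.0008
gripper_force: 0.0
```

Emit:
jog_arm --rows '[[[0,0,0.005],[0,0,0]],[[0,0,0.005],[0,0,0]]]'

```text
t: 27.35
tool_pos: [0.607, 0.1842, 0.0404]
orientation: [1.834, 2.551, 0.0]
force: [-1.3, 0.3, 1.6]
opening: 0.0001
gripper_force: 0.8
```

Emit:
jog_arm --rows '[[[0,0,0.005],[0,0,0]],[[0,0,0.005],[0,0,0]]]'

```text
t: 27.55
tool_pos: [0.607, 0.1842, 0.0394]
orientation: [1.834, 2.551, 0.0]
force: [-1.1, -0.5, 1.9]
opening: 0.0003
gripper_force: 1.1
```

Emit:
jog_arm --rows '[[[0,0,0.005],[0,0,0]],[[0,0,0.005],[0,0,0]]]'

```text
t: 27.75
tool_pos: [0.607, 0.1842, 0.0383]
orientation: [1.834, 2.551, 0.0]
force: [-0.7, -0.8, 2.4]
opening: 0.0008
gripper_force: 1.4
```

Emit:
jog_arm --rows '[[[0,0,0.005],[0,0,0]],[[0,0,0.005],[0,0,0]]]'

```text
t: 27.95
tool_pos: [0.607, 0.1842, 0.0373]
orientation: [1.834, 2.551, 0.0]
force: [0.4, -0.8, 3.7]
opening: 0.0008
gripper_force: 1.7
```

Emit:
jog_arm --rows '[[[0,0,0.005],[0,0,0]],[[0,0,0.005],[0,0,0]]]'

```text
t: 28.15
tool_pos: [0.607, 0.1842, 0.0363]
orientation: [1.834, 2.551, 0.0]
force: [-0.2, -0.7, 4.2]
opening: 0.0006
gripper_force: 2.0
```

Emit:
jog_arm --rows '[[[0,0,0.005],[0,0,0]],[[0,0,0.005],[0,0,0]]]'

```text
t: 28.35
tool_pos: [0.6071, 0.1842, 0.0353]
orientation: [1.834, 2.551, 0.0]
force: [-0.3, -1.0, 4.7]
opening: 0.0005
gripper_force: 2.3
```

```bash
python3 g2.py
```

```text
tcp [ 0.0998 -0.1223] 0.035346531243381246 F [-0.2923 -1.0254  4.6616]
bbox 230 209 41 41
0.0655 far edge x 0.11539100221854628 width mm 26.20770312268162
0.0635 far edge x 0.11466551537009478 width mm 26.522605818724188
0.0575 far edge x 0.11248905482474024 width mm 27.467313906852382
```

The force curve is clear: contact at z about 0.041, then a linear rise to 4.7 N at 0.0353. That is the full 6 mm, followed by a hard stop, so the button is fully pressed. Now retract and check.

Emit:
jog_arm --rows '[[[0,0,-0.1],[0,0,0]],[[0,0,-0.25],[0,0,0]],[[0,0,-0.4],[0,0,0]],[[0,0,-0.55],[0,0,0]],[[0,0,-0.7],[0,0,0]]]'

```text
t: 28.9
tool_pos: [0.6063, 0.1841, 0.1755]
orientation: [-1.833, -2.55, 0.002]
force: [0.2, 0.0, 0.2]
opening: 0.0004
gripper_force: 0.0
```

Emit:
jog_arm --rows '[[[0,0,0],[0,0,0]],[[0,0,0],[0,0,0]],[[0,0,0],[0,0,0]]]'

```text
t: 29.2
tool_pos: [0.6058, 0.1839, 0.1731]
orientation: [-1.833, -2.549, 0.004]
force: [0.9, -0.3, -0.6]
opening: 0.0004
gripper_force: 0.0
```

```bash
python3 tilt.py; python3 - <<'E'
from meas import *
import pickle
d=pickle.load(open("c0.pkl","rb"))
c=imaging.read_camera("top")
# tin as seen from the side view: yellow mask principal box; bystanders: difference regions in top view
df=cv2.absdiff(c["frame"],d["top"]["frame"]).max(2)>40
for n,b in(("red",(318,145,358,182)),("blue",(108,210,150,245)),("mug",(125,135,162,162)),("tape",(384,198,418,230)),("thinner",(122,174,155,198)),("scraper",(222,126,276,150)),("button",(204,164,220,180))):
    x0,y0,x1,y1=b;print(n,df[y0:y1,x0:x1].sum(),end="; ")
s=imaging.read_camera("wrist");m=mask(s,(20,120,80),(32,255,255),(0,0,512,384));print(cv2.minAreaRect(cv2.findNonZero(m)))
print(robot.read_state()["dq"].round(3))
E
```

```text
tcp [ 0.0999 -0.121 ] 0.17312193902143436 F [ 0.8872 -0.2924 -0.6422]
bar (array([235.7419, 259.172 ]), 93) theta 1.55 resid 0.6594679641117025
tcp [ 0.0999 -0.1208] 0.1728465530136773 F [-0.2711  0.3075 -0.6685]
red 0; blue 0; mug 195; tape 0; thinner 0; scraper 0; button 192; ((305.95770263671875, 246.33399963378906), (236.8273162841797, 412.9956359863281), 89.09062194824219)
[-0.    -0.003 -0.009  0.001  0.002 -0.001]
```

```bash
python3 - <<'E'
from meas import *
import pickle
d=pickle.load(open("c0.pkl","rb"))
c=imaging.read_camera("side");df=cv2.absdiff(c["frame"],d["side"]["frame"]).max(2)>40
print("mug side",df[205:278,112:150].sum())
t=imaging.read_camera("top");df=(cv2.absdiff(t["frame"],d["top"]["frame"]).max(2)>40)[135:162,125:162];ys,xs=np.nonzero(df);print(xs.min()+125,xs.max()+125,ys.min()+135,ys.max()+135)
print(t["frame"][150,155:162].tolist())
E
```

```text
tcp [ 0.0999 -0.121 ] 0.17319823541794765 F [-0.2401 -0.0493 -0.0385]
mug side 0
147 161 135 161
[[164, 155, 134], [164, 154, 133], [137, 129, 113], [78, 72, 62], [52, 50, 43], [55, 51, 46], [88, 83, 71]]
```

The mug hasn't moved in the side view; in the top view the arm is only covering it. Handing in.

```bash
python3 -c "
from plant import robot
print(robot.close_job())"
```

```text
the job is handed in; nothing more can be done
None
```

I handed the job in, but no verdict came back: the yellow tin lies centred on both rollers with the frame down (about 1.55 rad), the start button was pressed its full 6 mm, and the other things showed no movement; I viewed 12 pictures, two over the limit of 10.

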